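Draw the guarded waste-chute bolt with the hooked rod

TASK

Unbolt the waste chute on the worktop: take the hooked rod, reach under the wire guard with it and draw the bolt towards you until it is hard against its stop, then keep a steady pull of about 12 N on it for a second, never more than 18 N. Work the bolt only with the rod, leave the other things alone, and finally put the rod down flat on the worktop clear of the chute, leaving the bolt drawn.

Things in the scene. Friction and masses are not known exactly. Their poses are not given: they have to be found in the camera images.
- hook_rod: hooked rod, 0.16 kg, lying on the worktop: wooden handle 100 mm long, 16 wide, 22 tall, then a steel shaft 8 mm thick along the rod's +x, axis 11 mm above the underside, that ends at x = 175 mm in a hook turned left (+y). Origin: centre of the handle's underside, z up
- hook_tip (a point): middle of the rod's hook finger, at (175, 15, 11) mm from the rod's origin. The finger is 8 mm thick; its axis runs from y = 0 (shaft) to 30 mm, where an 8 mm thick lip bends back towards the handle, its end at x = 166 mm. The pocket between shaft and lip is 22 mm wide
- chute_unit: waste-chute fitting, fixed: steel plate 160 mm wide (y), 6 mm thick, x = -75 to 190 mm, with a wire-guarded bolt in front and a round lid behind (centre x = 137 mm, keeper for the bolt at x = 93 mm, 28 mm tall). Origin: on the worktop, on the centre line below the bolt; +x points away from the robot along the bolt
- guard_front (a point): middle of the front roof wire of the guard: x = -60, y = 0, z = 88 mm on the unit. Wires 5 to 6 mm thick; the guard runs to x = 80 mm, sides at y = -72 and +72 mm (rails at 46 and 88 mm height, corner posts), roof wires about 20 mm apart. Front and back are open below the roof: 138 mm wide, 85 mm high
- draw_bolt: bolt under the guard: a rod in a channel along the unit's x, all below 25 mm height, with one upright round post (12 mm diameter, top 60 mm above the worktop). Origin: on the post's axis, 41 mm above the worktop, at the unit's y = 0. It starts with the post at x = -13 to 45 mm, is drawn towards -x, drags with about 3 N and stays where left
- bolt_stop (a point): nominal place of the post's axis at the stop: x = -35, y = 0, z = 41 mm on the unit. The stop is adjustable and this is no measurement: the true one lies up to 15 mm before or after, whatever the start of the bolt, and must be felt. Beyond first contact it yields 1 mm for each 6 N of pull
- mug1: tapered white mug, 86 mm across, 112 mm tall, handle to one side; leave alone. Origin centre of underside. (High above the worktop, lower edges at 0.68 m, two wall-cabinet doors stand open and fixed, about x = 0.26 to 0.66 m, one from y = -0.38 to -0.32 m, one at y = 0.45 m: keep elbow and wrist clear)
- wood_cup: pale wooden toothpick cup, 52 mm across, 53 mm tall; leave alone. Origin centre of underside
- tumbler3: glass tumbler, 62 mm across, 82 mm tall; leave alone. Origin centre of underside

How it is judged:
On the way, in this order (a step that is already met when the one before it is completed fails the run):
1. the rod is lifted off the worktop (height (world z) of hook_rod above 0.012 m), for 0.2 s.
2. with the rod the bolt is pulled against its stop: at least 8 N, post at least 18 mm in front of the unit's origin, bolt still (contact force between hook_rod and draw_bolt above 8 N and x of draw_bolt in the frame of chute_unit below -0.018 m and linear speed of draw_bolt below 0.01 m/s), for 0.5 s.
At the end, for the whole second after the job is handed in: Bolt still drawn (post 18 mm or more to the robot's side of the unit's origin); rod at rest flat on the worktop (underside within 5 mm, tilt under 0.1 rad), not touching the unit, its hook over 90 mm beside the unit's centre line or over 75 mm in front of its origin (x of draw_bolt in the frame of chute_unit below -0.018 m and height (world z) of hook_rod between -0.005 and 0.005 m and angle between hook_rod's own z axis and vertical below 0.1 rad and linear speed of hook_rod below 0.02 m/s and contact force between hook_rod and chute_unit below 0.2 N and (y of hook_tip in the frame of chute_unit above 0.09 m or y of hook_tip in the frame of chute_unit below -0.09 m or x of hook_tip in the frame of chute_unit below -0.075 m)).
It fails at once if the rod presses on the bolt or the unit with more than 18 N (contact force between hook_rod and chute_unit above 18 N).
It fails at once if the gripper or arm touches the bolt (contact force between any of the fingers, the arm and draw_bolt above 0.5 N).
It fails at once if the mug, cup or tumbler is moved by more than 30 mm (distance of any of mug1, wood_cup, tumbler3 from where it was at the start of the episode above 0.03 m).
It also fails if it takes over 69 s, if anything falls off the work surface, if the arm or the gripper's body presses on something with over 40 N, if the wrist force passes 120 N, or if a joint passes its speed limit or range.

ROBOT

A 6-joint arm with a two-finger parallel gripper is mounted at the origin on a cart in front of the work surface, level with it; the furniture and walls round the work are solid. World frame = base frame: x ahead of the robot, y to its left, z up, the work surface at z = 0. Lengths are in m, angles in rad, forces in N, time in s.
With the tool pointing down it reaches from about 0.375 to 0.925 m from the base axis. Payload 5.7 kg.
Tool frame: the origin (TCP) lies midway between the tips of the shut fingers; the grasp point (between the pads) lies 19 mm behind it; z points along the fingers, y is the line along which they close (so a half turn about z gives the same grasp; the last joint's range is limited). The gripper opens to 88 mm and grips with 3 to 60 N. Pads are 20 mm wide; open, the fingers measure 115 mm over their backs; the gripper's body (75 mm by 178 mm) begins 61 mm behind the grasp point.
Start: joints at [1.1, 0.359, 1.51, -0, 1.272, -0.115], TCP at [0.209, 0.562, 0.223] pointing down, gripper open.
Joint ranges: [-2.97, 2.97], [-1.01, 2.36], [0.21, 2.38], [-0.96, 4.11], [0.2, 2.71], [-2.98, 2.98]. Speed limits (rad/s): [2.39, 2.39, 3.14, 3.14, 3.14, 3.14].

INTERFACE

Orientations are given as a 3x3 rotation matrix whose columns are the frame's x, y, z axes.
In Python, from station import r gives the robot as it stands.
- The arm moves only by the shell command python3 -m pendant 'ROWS' [OPENING] [FORCE]. ROWS is JSON, a list of rows, each a list of 2 entries, a list of its own where there are three numbers: the shift along the tool's x, y, z in mm, then the turn, a rotation vector about the tool's x, y, z in rad. In form: [[[tx, ty, tz], [ax, ay, az]], ...]. A call has 1 to 12 rows; each row is the pose to reach, as a shift and turn from the pose commanded when the call began, along the tool's axes at that moment; what a row does not reach only later rows make up. A row lasts 1/12 s, in which the tool goes at most 41.7 mm and 7.16 degrees, less where a joint would pass 70% of its speed; a pose out of reach is approached as far as the arm can. A call with a gripper value outside its range is refused whole. OPENING is the closure, from 0 (fully open) to 1 (shut), set as the call begins (- or left out, the last holds). The fingers move at their own pace and stop on an object; FORCE is the grip in N (left out, the last holds). Time passes only in rows, so rows that repeat a pose let the fingers close. It gives the time, the measured TCP pose, the force, the opening and the grip force at its end, in the units of the state.
- r.get_state(): the state, without advancing time (a new reading comes with each control period).
- r.read_camera(name): name is "side" or "top"; returns the picture (420x560x3 uint8, red, green, blue); there is no depth.
- r.camera_info(name): a dict with "intrinsics" (3x3 intrinsics, pixels), "R" (3x3) and "t" (3): a world point X has camera coordinates R X + t. Camera axes: x right, y down, z forward; pixel columns grow to the right and rows downward; lengths in m; the calibration is good to about 2 mm. A picture is of the moment at which its call begins. camera_info takes no time and is no camera call.
- r.sign_off(): hands the job in; it is judged then, once.
Trained networks look in the newest picture that a camera, given by its name, has taken for a name from the list of things; names that differ only in an ending like _2 or _b are one class to them, and where a whole thing is asked for, a point or a joint stands for the part that bears it (a point fixed in the world has none). Each returns a list of dicts, best first, with "score" (0 to 1); they miss things now and then, are a little off and sometimes report something else, mostly with a low value. They report only what shows in the picture. A call takes as long as a camera call.
- r.recognise(camera, thing): "point" ([row, column] in pixels, amid what is visible of it).
The state is a dict: "time": time; "q": joint angles; "dq": joint speeds; "joint_torque": joint torques, N m; "tool_pos": TCP position; "tool_rot": TCP orientation; "ft_force": force on the tool from outside, world axes, zero at the start; "ft_torque": the same for the moment, N m; "finger_gap": finger opening in m; "grasp_force": force on a finger pad.
Only numpy, scipy, OpenCV 4.12 (cv2) and the standard library are available. Lean on these libraries where they do the work, as an engineer would, in place of code of your own. Each camera call takes 0.05 s, during which the arm holds its last target. There are 200 camera calls.

## Working session

There is one attempt and no reset: what is moved stays moved. The work goes in short steps, Python scripts to look and compute and a shell command to move; the robot and the scene stay as the last step left them, time stands still between calls to the robot, and variables do not carry over. Pictures are saved under pics/ and viewed, at most 10 in all, crops included, and the job is handed in when it is done.

```bash
mkdir -p pics; ls
python3 - <<'E'
from station import r
import cv2,numpy as np
np.set_printoptions(precision=4,suppress=True)
for c in ("side","top"):
    im=r.read_camera(c); cv2.imwrite(f"pics/{c}0.png",im[:,:,::-1])
    i=r.camera_info(c); print(c,i["intrinsics"],i["R"],i["t"])
    for n in ("hook_rod","hook_tip","chute_unit","guard_front","draw_bolt","bolt_stop","mug1","wood_cup","tumbler3"):
        try: print(n,[(np.round(d["point"]),round(d["score"],2)) for d in r.recognise(c,n)[:2]])
        except Exception as e: print(n,e)
print(r.get_state())
E
```

```text
pics
side [[437.4729   0.     274.4226]
 [  0.     437.4729 204.7911]
 [  0.       0.       1.    ]] [[-0.9999  0.0119 -0.0022]
 [ 0.0096  0.667  -0.745 ]
 [-0.0074 -0.745  -0.667 ]] [0.6012 0.037  1.2035]
hook_rod [(array([162., 304.]), 0.92)]
hook_tip [(array([164., 301.]), 0.63)]
chute_unit [(array([220., 235.]), 0.93)]
guard_front [(array([214., 238.]), 0.94), (array([162., 300.]), 0.33)]
draw_bolt [(array([212., 228.]), 0.67), (array([291., 216.]), 0.3)]
bolt_stop [(array([218., 237.]), 0.69), (array([166., 301.]), 0.52)]
mug1 [(array([288., 326.]), 0.9)]
wood_cup [(array([292., 213.]), 0.88)]
tumbler3 [(array([156., 226.]), 0.71)]
top [[479.3048   0.     283.5788]
 [  0.     479.3048 208.2615]
 [  0.       0.       1.    ]] [[ 0.0102 -0.9999 -0.0077]
 [-0.9974 -0.0097 -0.0712]
 [ 0.0711  0.0084 -0.9974]] [0.0079 0.6018 1.1802]
hook_rod [(array([248., 384.]), 0.95), (array([156., 287.]), 0.5)]
hook_tip [(array([241., 384.]), 0.63), (array([151., 185.]), 0.35)]
chute_unit [(array([153., 284.]), 0.75)]
guard_front [(array([156., 287.]), 0.61), (array([151., 185.]), 0.52)]
draw_bolt [(array([146., 285.]), 0.64), (array([152., 188.]), 0.37)]
bolt_stop [(array([154., 285.]), 0.6)]
mug1 [(array([251., 179.]), 0.88)]
wood_cup [(array([149., 186.]), 0.86)]
tumbler3 [(array([149., 387.]), 0.84), (array([153., 284.]), 0.65)]
{'time': 1.0, 'q': array([ 1.0999,  0.3588,  1.5104, -0.    ,  1.2725, -0.1151]), 'dq': array([ 0.0007,  0.0002, -0.0007,  0.0002, -0.0005,  0.0002]), 'joint_torque': array([ -0.0005, -51.5346, -27.1142,   0.0676,   0.0249,  -0.    ]), 'tool_pos': array([0.209 , 0.5624, 0.2226]), 'tool_rot': array([[-0.9374,  0.3483, -0.    ],
       [ 0.3483,  0.9374, -0.0001],
       [-0.    , -0.0001, -1.    ]]), 'ft_force': array([-0.4144,  0.8622, -0.3779]), 'ft_torque': array([-0.0029,  0.0041, -0.0015]), 'grasp_force': 0.0, 'finger_gap': 0.08801422863882227}
```

Run:
```python
import cv2
a=cv2.imread("pics/top0.png")[60:320,140:440]; b=cv2.imread("pics/side0.png")[110:330,150:370]
cv2.imwrite("pics/top0c.png",cv2.resize(a,None,fx=2.3,fy=2.3,interpolation=3));cv2.imwrite("pics/side0c.png",cv2.resize(b,None,fx=2.7,fy=2.7,interpolation=3))
```

```text
(no output)
```

View pics/top0c.png

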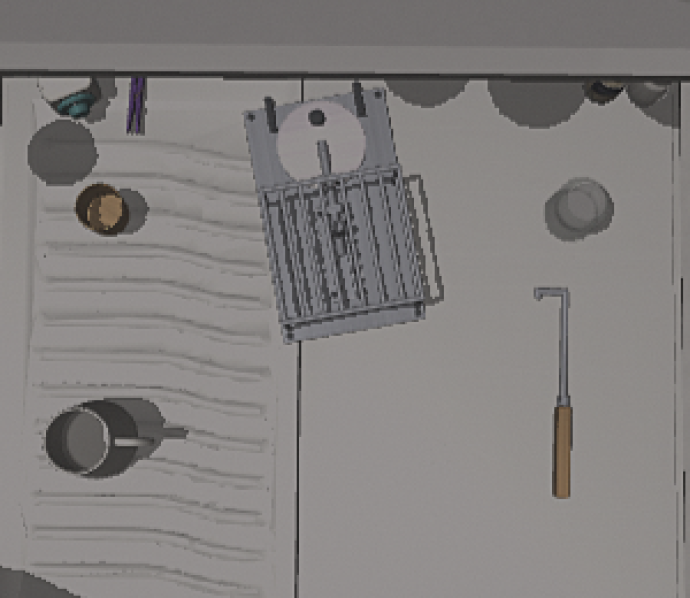

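View pics/side0c.png

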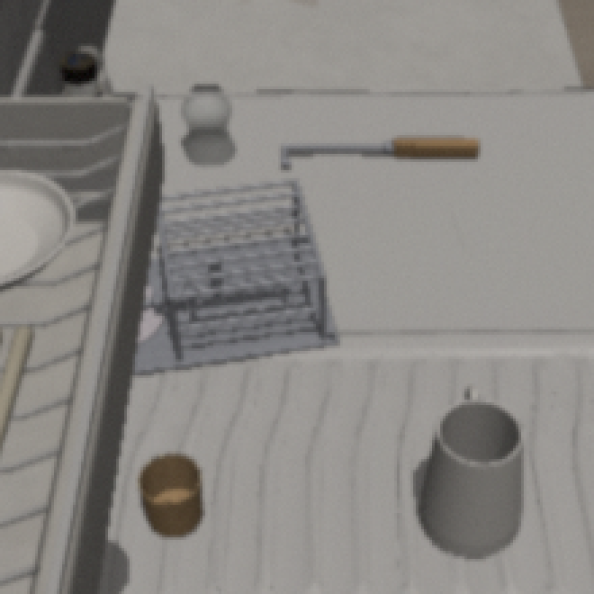

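The top crop shows the rod at right, with its butt at about (562,497), hook corner (566,292) and finger end (536,293). The plate corners are at about (287,343), (424,318), (245,112) and (383,88), and the post is near (340,232). In the side crop the post is near (215,265–290).

```bash
cat > h.py <<'E'
import numpy as np, cv2
from scipy.optimize import least_squares
from station import r
np.set_printoptions(precision=4,suppress=True)
def proj(c,X):
    i=r.camera_info(c); p=(np.atleast_2d(X)@np.array(i["R"]).T+i["t"])@np.array(i["intrinsics"]).T
    return p[:,:2]/p[:,2:]
def ray(c,uv,z):
    i=r.camera_info(c); R=np.array(i["R"]); d=R.T@np.linalg.inv(i["intrinsics"])@[*uv,1]; o=-R.T@i["t"]
    return o+d*(z-o[2])/d[2]
def w(p,P):  # pose (x,y,yaw), points
    c,s=np.cos(p[2]),np.sin(p[2]); P=np.atleast_2d(P)
    return np.c_[p[0]+c*P[:,0]-s*P[:,1],p[1]+s*P[:,0]+c*P[:,1],P[:,2]]
tc=lambda u,v:(140+u/2.3-.28,60+v/2.3-.28)
sc=lambda u,v:(150+u/2.7-.31,110+v/2.7-.31)
E
python3 - <<'E'
from h import *
P=np.array([[-75,80,6],[-75,-80,6],[190,80,6],[190,-80,6]])/1e3
uv=np.array([tc(287,343),tc(424,318),tc(245,112),tc(383,88)])
f=least_squares(lambda p:(proj("top",w(p,P))-uv).ravel(),[.7,0,0]); u=f.x
print("unit",u,np.degrees(u[2]),f.fun)
Q=np.array([[-50,0,22],[-50,8,22],[-50,-8,22],[179,0,15],[175,34,11]])/1e3
q=np.array([tc(562,497),tc(554,497),tc(570,497),tc(566,289),tc(534,293)])
g=least_squares(lambda p:(proj("top",w(p,Q))-q).ravel(),[.5,-.2,0]); print("rod",g.x,g.fun)
# side check
print("side rod", (proj("side",w(g.x,Q))-[150,110])*2.7)
print("side plate",(proj("side",w(u,P))-[150,110])*2.7)
for x in (-13,0,15,30,45):
    X=w(u,np.array([[x,0,60],[x,0,25]])/1e3)
    print(x,((proj("top",X)-[140,60])*2.3).round(),((proj("side",X)-[150,110])*2.7).round())
for n,z,t in (("mug",.112,tc(78,440)),("cup",.053,tc(102,208)),("tumb",.082,tc(580,207))): print(n,ray("top",t,z))
a=cv2.imread("pics/top0.png")[120:205,235:335]; b=cv2.imread("pics/side0.png")[165:260,195:285]
k=6;a=cv2.resize(a,None,fx=4,fy=6,interpolation=3) if 0 else cv2.resize(a,None,fx=4,fy=4,interpolation=3);b=cv2.resize(b,None,fx=4,fy=4,interpolation=3)
o=np.zeros((380,770,3),np.uint8);o[:340,:400]=a;o[:380,410:770]=b;cv2.imwrite("pics/z.png",o)
E
```

```text
unit [0.6884 0.0007 0.1865] 10.682951057505232 [-1.1505  0.3588  1.2746  0.1855 -0.5905 -0.1019  0.4629 -0.4767]
rod [ 0.4851 -0.2382 -0.0284] [ 0.0327  0.5102  0.2768  0.3827 -0.2109  0.6376 -0.1085 -0.55    0.0057
 -1.0347]
side rod [[477.5023 140.4421]
 [478.0092 144.5819]
 [476.9998 136.3383]
 [279.2831 143.7466]
 [281.3496 164.3831]]
side plate [[338.0826 340.2796]
 [308.4079 234.6943]
 [ 61.1656 380.8002]
 [ 56.9912 268.0263]]
-13 [[345. 269.]
 [345. 273.]] [[260. 253.]
 [262. 280.]]
0 [[343. 257.]
 [343. 262.]] [[247. 255.]
 [249. 281.]]
15 [[341. 243.]
 [341. 248.]] [[232. 257.]
 [234. 283.]]
30 [[338. 229.]
 [338. 235.]] [[216. 259.]
 [219. 285.]]
45 [[336. 216.]
 [336. 222.]] [[201. 261.]
 [204. 287.]]
mug [0.4939 0.2658 0.112 ]
cup [0.7408 0.2605 0.053 ]
tumb [ 0.7406 -0.2448  0.082 ]
```

View pics/z.png

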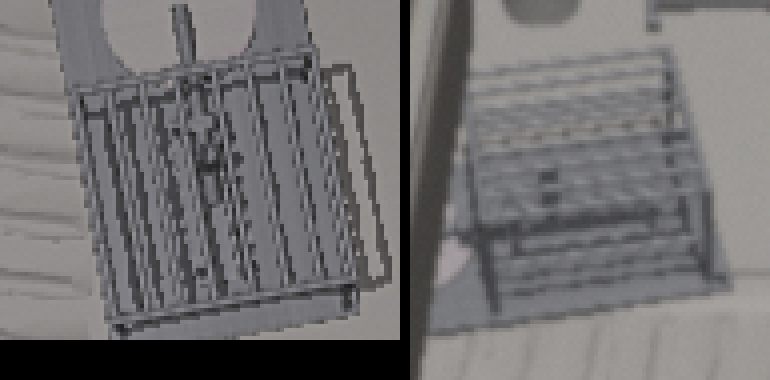

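The post sits at about unit x = +30 mm. Next I'll plan the approach to above the rod handle by way of a waypoint.

```bash
cat >> h.py <<'E'
from scipy.spatial.transform import Rotation as Ro
U=np.array([.6884,.0007,.1865]); ROD=np.array([.4851,-.2382,-.0284])
def down(yaw): c,s=np.cos(yaw),np.sin(yaw); return np.array([[-c,-s,0],[-s,c,0],[0,0,-1.]])
def to(p,yaw):
    s=r.get_state(); R=np.array(s["tool_rot"])
    print("shift mm",((R.T@(np.array(p)-s["tool_pos"]))*1e3).round(1),"turn",Ro.from_matrix(R.T@down(yaw)).as_rotvec().round(4),"| yaw",np.arctan2(-R[0,1],R[1,1]).round(4))
E
python3 -c "
from h import *
to([.42,.2,.25],-.0284); to([ROD[0],ROD[1],.10],-.0284)"
```

```text
shift mm [-324.  -266.2  -27.3] turn [-0.0001 -0.     -0.3274] | yaw -0.3558
shift mm [-537.7 -654.3  122.7] turn [-0.0001 -0.     -0.3274] | yaw -0.3558
```

```bash
python3 -m pendant '[[[-324,-266,-27],[0,0,-0.327]],[[-324,-266,-27],[0,0,-0.327]],[[-324,-266,-27],[0,0,-0.327]],[[-324,-266,-27],[0,0,-0.327]],[[-324,-266,-27],[0,0,-0.327]],[[-324,-266,-27],[0,0,-0.327]],[[-324,-266,-27],[0,0,-0.327]],[[-324,-266,-27],[0,0,-0.327]],[[-324,-266,-27],[0,0,-0.327]],[[-324,-266,-27],[0,0,-0.327]],[[-324,-266,-27],[0,0,-0.327]],[[-324,-266,-27],[0,0,-0.327]]]' 0.3
python3 -c "
from h import *
to([ROD[0],ROD[1],.10],-.0284)"
```

```text
time: 2.0
tool_pos: [0.4215, 0.1983, 0.25]
tool_rot: [[-0.999, 0.034, 0.001], [0.034, 0.999, -0.0], [-0.001, 0.0, -1.0]]
ft_force: [0.3, 1.3, -0.5]
finger_gap: 0.0612
grasp_force: 0.0
shift mm [ -78.  -434.1  150.1] turn [-0.      0.001  -0.0051] | yaw -0.0335
```

```bash
python3 -m pendant '[[[-78,-434,150],[0,0,-0.005]],[[-78,-434,150],[0,0,-0.005]],[[-78,-434,150],[0,0,-0.005]],[[-78,-434,150],[0,0,-0.005]],[[-78,-434,150],[0,0,-0.005]],[[-78,-434,150],[0,0,-0.005]],[[-78,-434,150],[0,0,-0.005]],[[-78,-434,150],[0,0,-0.005]],[[-78,-434,150],[0,0,-0.005]],[[-78,-434,150],[0,0,-0.005]],[[-78,-434,150],[0,0,-0.005]],[[-78,-434,150],[0,0,-0.005]]]'
python3 -m pendant '[[[0,0,0],[0,0,0]],[[0,0,0],[0,0,0]]]'
python3 - <<'E'
from h import *
to([ROD[0],ROD[1],.003],-.0284)
im=r.read_camera("top")[:,:,::-1]; cv2.imwrite("pics/t1.png",cv2.resize(im[150:320,320:450],None,fx=3.5,fy=3.5,interpolation=3))
E
```

```text
time: 3.0
tool_pos: [0.4873, -0.2396, 0.098]
tool_rot: [[-1.0, 0.025, 0.001], [0.025, 1.0, -0.002], [-0.001, -0.002, -1.0]]
ft_force: [0.9, -0.6, 0.1]
finger_gap: 0.0617
grasp_force: 0.0
time: 3.17
tool_pos: [0.4854, -0.234, 0.0993]
tool_rot: [[-1.0, 0.024, -0.001], [0.024, 1.0, 0.002], [0.001, 0.002, -1.0]]
ft_force: [-0.7, 1.1, 0.2]
finger_gap: 0.0615
grasp_force: 0.0
shift mm [ 0.1 -4.4 96.3] turn [ 0.0017 -0.0013  0.0046] | yaw -0.0238
```

View pics/t1.png

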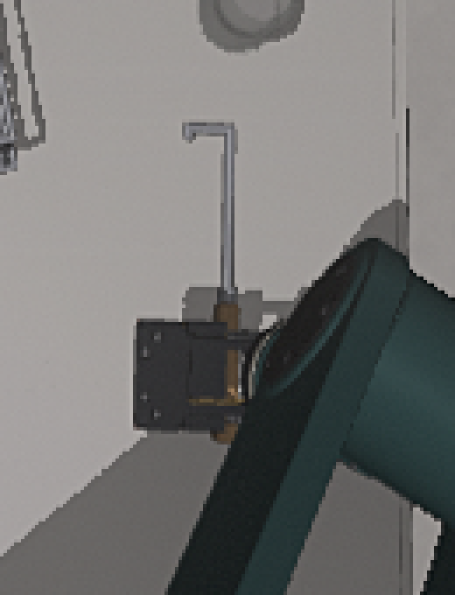

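The gripper is over the handle with the rod between the fingers. Pixel positions: handle about (228,300–440), hook (185–235,130).

```bash
python3 -m pendant '[[[0,0,20],[0,0,0]],[[0,0,45],[0,0,0]],[[0,0,65],[0,0,0]],[[0,0,80],[0,0,0]],[[0,0,90],[0,0,0]],[[0,0,95],[0,0,0]],[[0,0,97],[0,0,0]],[[0,0,97],[0,0,0]],[[0,0,97],[0,0,0]]]'
python3 -m pendant '[[[0,0,0],[0,0,0]],[[0,0,0],[0,0,0]],[[0,0,0],[0,0,0]],[[0,0,0],[0,0,0]],[[0,0,0],[0,0,0]],[[0,0,0],[0,0,0]],[[0,0,0],[0,0,0]],[[0,0,0],[0,0,0]]]' 1 50
```

```text
time: 3.97
tool_pos: [0.4861, -0.2359, 0.0035]
tool_rot: [[-1.0, 0.023, 0.001], [0.023, 1.0, -0.001], [-0.001, -0.001, -1.0]]
ft_force: [1.0, -0.4, 0.4]
finger_gap: 0.0615
grasp_force: 0.0
time: 4.63
tool_pos: [0.4856, -0.2361, 0.0027]
tool_rot: [[-1.0, 0.024, 0.0], [0.024, 1.0, -0.0], [-0.0, -0.0, -1.0]]
ft_force: [-0.3, -0.3, 0.7]
finger_gap: 0.0156
grasp_force: 49.9
```

```bash
python3 -m pendant '[[[0,0,-8],[0,0,0]],[[0,0,-18],[0,0,0]],[[0,0,-30],[0,0,0]],[[15,0,-33],[0,0,0]],[[30,0,-33],[0,0,0]],[[45,0,-33],[0,0,0]],[[50,0,-33],[0,0,0]],[[50,0,-33],[0,0,0]]]'
python3 - <<'E'
from h import *
to(np.r_[w(U,[-.265,-.045,.036])[0]],U[2])
E
```

```text
time: 5.3
tool_pos: [0.4343, -0.2343, 0.0362]
tool_rot: [[-1.0, 0.025, -0.001], [0.025, 1.0, 0.0], [0.001, 0.0, -1.0]]
ft_force: [0.3, -0.2, -1.2]
finger_gap: 0.0159
grasp_force: 49.9
shift mm [  1.5 141.6   0.3] turn [ 0.0005 -0.0007 -0.2111] | yaw -0.0246
```

```bash
python3 -m pendant '[[[0,20,0],[0,0,-0.03]],[[0,50,0],[0,0,-0.08]],[[1,80,0],[0,0,-0.13]],[[1,110,0],[0,0,-0.18]],[[1,130,0],[0,0,-0.2]],[[1,141,0],[0,0,-0.211]],[[1,141,0],[0,0,-0.211]],[[1,141,0],[0,0,-0.211]],[[1,141,0],[0,0,-0.211]]]'
python3 - <<'E'
from h import *
s=r.get_state(); 
to(np.r_[w(U,[-.265,-.045,.036])[0]],U[2])
R=np.array(s["tool_rot"]);p=s["tool_pos"]
P=[p+R@np.array([-.175-.004*a,b,-.008])for a,b in((0,0),(0,.015),(1,-.004),(1,.034))]
print("pred top",proj("top",P)-[240,100],"side",proj("side",P)-[200,110])
a=r.read_camera("top")[100:230,240:380,::-1];b=r.read_camera("side")[110:260,200:340,::-1]
o=np.zeros((600,790,3),np.uint8);k=lambda m,f:cv2.resize(m,None,fx=f,fy=f,interpolation=3)
a=k(a,2.8);b=k(b,2.8);o[:a.shape[0],:a.shape[1]]=a;o[:b.shape[0],398:398+b.shape[1]]=b;cv2.imwrite("pics/t2.png",o[:430])
E
```

```text
time: 6.05
tool_pos: [0.439, -0.0948, 0.0359]
tool_rot: [[-0.983, -0.186, 0.001], [-0.186, 0.983, -0.001], [-0.001, -0.001, -1.0]]
ft_force: [-0.9, 0.2, -1.5]
finger_gap: 0.0156
grasp_force: 49.9
shift mm [ 2.3  2.6 -0.1] turn [-0.0011  0.0012  0.0001] | yaw 0.1866
pred top [[ 74.5328 104.149 ]
 [ 68.5313 105.2201]
 [ 75.8401 102.2682]
 [ 60.6391 104.9808]] side [[70.6103 83.4223]
 [71.6497 86.8826]
 [68.9263 82.6941]
 [71.5521 91.5498]]
```

View pics/t2.png

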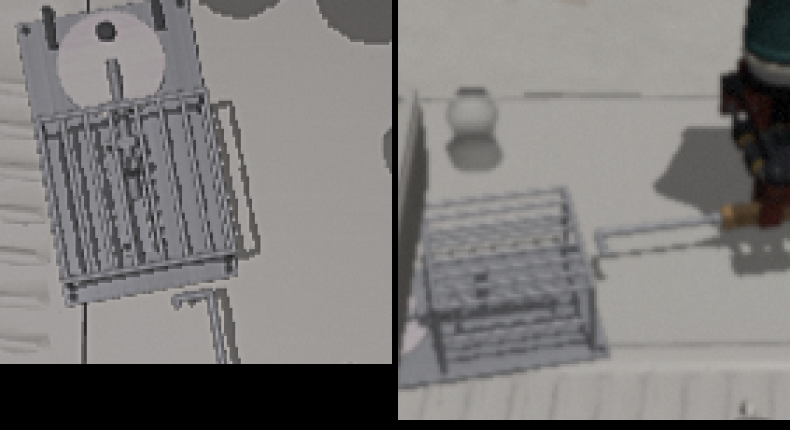

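The hook lies just in front of the guard opening: hook at about (175–218,293) in the top view and (598,232) in the side view. It is within about 2 mm of prediction, so I'll slide it in to the right of the post.

```bash
python3 -m pendant '[[[0,-2,0],[0,0,0]],[[-6,-3,0],[0,0,0]],[[-18,-3,0],[0,0,0]],[[-30,-3,0],[0,0,0]],[[-42,-3,0],[0,0,0]],[[-54,-3,0],[0,0,0]],[[-66,-3,0],[0,0,0]],[[-78,-3,0],[0,0,0]],[[-90,-3,0],[0,0,0]],[[-98,-3,0],[0,0,0]],[[-100,-3,0],[0,0,0]],[[-100,-3,0],[0,0,0]]]'
python3 -m pendant '[[[-6,0,0],[0,0,0]],[[-14,0,0],[0,0,0]],[[-24,0,0],[0,0,0]],[[-34,0,0],[0,0,0]],[[-43,0,0],[0,0,0]],[[-46,0,0],[0,0,0]],[[-47,0,0],[0,0,0]],[[-47,0,0],[0,0,0]],[[-47,0,0],[0,0,0]]]'
python3 - <<'E'
from h import *
s=r.get_state();
to(w(U,[-.118,-.048,.036])[0],U[2])
R=np.array(s["tool_rot"]);p=s["tool_pos"]
P=[p+R@np.array([-.175-.004*a,b,-.008])for a,b in((0,0),(0,.015),(1,-.004),(1,.034))]
print("pred top",(proj("top",P)-[235,110])*4,"side",(proj("side",P)-[190,150])*4)
a=r.read_camera("top")[110:235,235:335,::-1];b=r.read_camera("side")[150:260,190:285,::-1]
o=np.zeros((500,790,3),np.uint8);k=lambda m,f:cv2.resize(m,None,fx=f,fy=f,interpolation=3)
a=k(a,4);b=k(b,4);o[:a.shape[0],:a.shape[1]]=a;o[:b.shape[0],405:405+b.shape[1]]=b;cv2.imwrite("pics/t3.png",o)
E
```

```text
time: 7.15
tool_pos: [0.5375, -0.0778, 0.0355]
tool_rot: [[-0.982, -0.187, 0.0], [-0.187, 0.982, -0.0], [-0.0, -0.0, -1.0]]
ft_force: [-0.5, 0.4, -0.9]
finger_gap: 0.0154
grasp_force: 49.9
time: 7.9
tool_pos: [0.5823, -0.0692, 0.0355]
tool_rot: [[-0.983, -0.186, -0.001], [-0.186, 0.983, 0.0], [0.001, 0.0, -1.0]]
ft_force: [-0.5, 0.7, -1.3]
finger_gap: 0.0155
grasp_force: 49.9
shift mm [ 0.8  1.  -0.5] turn [ 0.0002 -0.0009  0.0008] | yaw 0.1873
pred top [[277.9346 146.2567]
 [254.1556 150.4988]
 [283.1186 138.8622]
 [222.8891 149.6059]] side [[113.0914 200.8677]
 [115.3964 215.1657]
 [106.6508 197.8724]
 [112.4094 234.4704]]
```

View pics/t3.png

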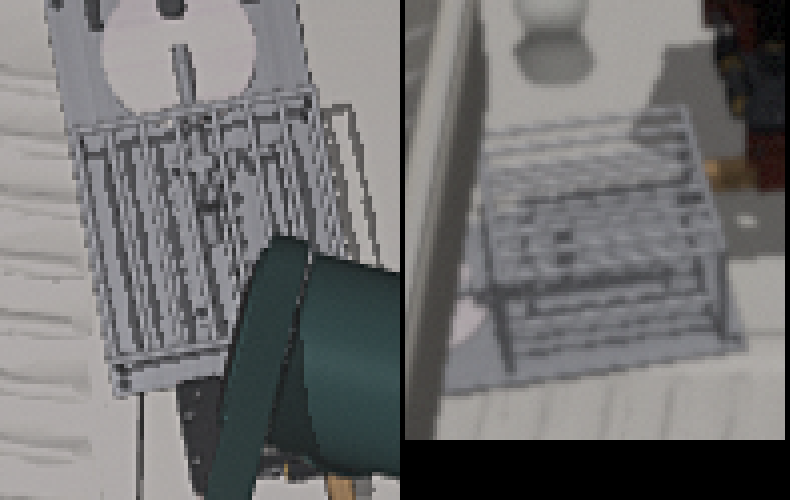

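In the top view the post is at (210,200) and the finger is behind it near (240,152). The side view has the lip at (525,235) and the post at (565,250), so the lip clears the far side of the post. I'll move sideways to bring the pocket behind it.

```bash
python3 -m pendant '[[[0,2,0],[0,0,0]],[[0,6,0],[0,0,0]],[[0,10,0],[0,0,0]],[[0,14,0],[0,0,0]],[[0,18,0],[0,0,0]],[[0,22,0],[0,0,0]],[[0,26,0],[0,0,0]],[[0,30,0],[0,0,0]],[[0,32,0],[0,0,0]],[[0,33,0],[0,0,0]],[[0,33,0],[0,0,0]],[[0,33,0],[0,0,0]]]'
python3 - <<'E'
from h import *
s=r.get_state();
to(w(U,[-.118,-.015,.036])[0],U[2])
a=r.read_camera("top")[110:180,250:320,::-1];b=r.read_camera("side")[180:250,190:260,::-1]
o=np.zeros((380,790,3),np.uint8);k=lambda m,f:cv2.resize(m,None,fx=f,fy=f,interpolation=3)
a=k(a,5.4);b=k(b,5.4);o[:a.shape[0],:a.shape[1]]=a;o[:b.shape[0],405:405+b.shape[1]]=b;cv2.imwrite("pics/t4.png",o)
E
```

```text
time: 9.0
tool_pos: [0.5768, -0.0369, 0.0357]
tool_rot: [[-0.983, -0.186, 0.0], [-0.186, 0.983, -0.0], [0.0, -0.0, -1.0]]
ft_force: [0.0, -0.5, -1.8]
finger_gap: 0.0156
grasp_force: 49.9
shift mm [ 1.4  1.3 -0.3] turn [-0.0002 -0.      0.0008] | yaw 0.1873
```

View pics/t4.png

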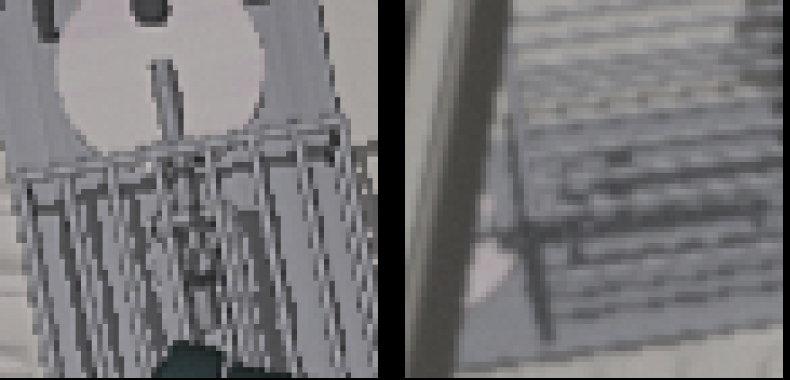

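```bash
cat > f.py <<'E'
from h import *
import sys
s=r.get_state(); ux=np.array([np.cos(U[2]),np.sin(U[2]),0]); R=np.array(s["tool_rot"])
L=np.array([-np.sin(U[2]),np.cos(U[2]),0]); d=s["tool_pos"]-[U[0],U[1],0]; F=s["ft_force"]@ux
print("t",round(s["time"],2),"unit x,y mm",(d@ux*1e3).round(1),(d@L*1e3).round(1),"pull",F.round(2),"lat",(s["ft_force"]@L).round(2),"fz",s["ft_force"][2].round(2))
sys.exit(len(sys.argv)>1 and F>float(sys.argv[1]))
E
python3 f.py
python3 -m pendant '[[[1,0,0],[0,0,0]],[[3,0,0],[0,0,0]],[[5,0,0],[0,0,0]],[[7,0,0],[0,0,0]],[[8.5,0,0],[0,0,0]],[[10,0,0],[0,0,0]],[[11.5,0,0],[0,0,0]],[[13,0,0],[0,0,0]],[[14.5,0,0],[0,0,0]],[[16,0,0],[0,0,0]],[[17.5,0,0],[0,0,0]],[[19,0,0],[0,0,0]]]' >/dev/null; python3 f.py
python3 -m pendant '[[[2,0,0],[0,0,0]],[[4,0,0],[0,0,0]],[[6,0,0],[0,0,0]],[[8,0,0],[0,0,0]],[[10,0,0],[0,0,0]],[[11,0,0],[0,0,0]]]' >/dev/null; python3 f.py
```

```text
t 9.1 unit x,y mm -116.6 -16.4 pull -0.16 lat 0.07 fz -1.87
t 10.1 unit x,y mm -134.9 -16.4 pull 3.27 lat 0.27 fz -2.4
t 10.6 unit x,y mm -147.0 -16.3 pull 2.92 lat 0.2 fz -2.07
```

The bolt is moving with about 3 N of drag.

```bash
python3 -m pendant '[[[2,0,0],[0,0,0]],[[4,0,0],[0,0,0]],[[6,0,0],[0,0,0]],[[8,0,0],[0,0,0]],[[10,0,0],[0,0,0]],[[12,0,0],[0,0,0]],[[14,0,0],[0,0,0]],[[16,0,0],[0,0,0]],[[18,0,0],[0,0,0]],[[20,0,0],[0,0,0]],[[22,0,0],[0,0,0]],[[23,0,0],[0,0,0]]]' >/dev/null; python3 f.py 6 &&
python3 -m pendant '[[[1,0,0],[0,0,0]],[[2,0,0],[0,0,0]],[[3,0,0],[0,0,0]],[[4,0,0],[0,0,0]],[[5,0,0],[0,0,0]],[[5,0,0],[0,0,0]]]' >/dev/null; python3 f.py
python3 - <<'E'
from h import *
for c in("top","side"):
    r.read_camera(c); print(c,[(np.round(d["point"],1),d["score"]) for d in r.recognise(c,"draw_bolt")][:2])
E
```

```text
t 11.6 unit x,y mm -170.1 -16.2 pull 3.43 lat -0.05 fz -1.09
t 11.6 unit x,y mm -170.1 -16.2 pull 3.43 lat -0.05 fz -1.09
top [(array([161.9, 287.9]), 0.59)]
side [(array([205.4, 242.6]), 0.53)]False
```

```bash
sed -i 's/^sys.exit.*/sys.exit(int(len(sys.argv)>1 and F>float(sys.argv[1])))/' f.py
python3 -m pendant '[[[1,0,0],[0,0,0]],[[2,0,0],[0,0,0]],[[3,0,0],[0,0,0]],[[4,0,0],[0,0,0]],[[5,0,0],[0,0,0]],[[5,0,0],[0,0,0]]]' >/dev/null; python3 f.py 5.5 &&
python3 -m pendant '[[[0.5,0,0],[0,0,0]],[[1,0,0],[0,0,0]],[[1.5,0,0],[0,0,0]],[[1.5,0,0],[0,0,0]]]' >/dev/null; python3 f.py 5.5 &&
python3 -m pendant '[[[0.5,0,0],[0,0,0]],[[1,0,0],[0,0,0]],[[1.5,0,0],[0,0,0]],[[1.5,0,0],[0,0,0]]]' >/dev/null; python3 f.py 5.5 &&
python3 -m pendant '[[[0.5,0,0],[0,0,0]],[[1,0,0],[0,0,0]],[[1.5,0,0],[0,0,0]],[[1.5,0,0],[0,0,0]]]' >/dev/null; python3 f.py 5.5 &&
python3 -m pendant '[[[0.5,0,0],[0,0,0]],[[1,0,0],[0,0,0]],[[1.5,0,0],[0,0,0]],[[1.5,0,0],[0,0,0]]]' >/dev/null; python3 f.py 5.5 &&
python3 -m pendant '[[[0.5,0,0],[0,0,0]],[[1,0,0],[0,0,0]],[[1.5,0,0],[0,0,0]],[[1.5,0,0],[0,0,0]]]' >/dev/null; python3 f.py 5.5
```

```text
t 12.3 unit x,y mm -175.0 -16.2 pull 2.79 lat -0.19 fz -1.3
t 12.63 unit x,y mm -176.3 -16.2 pull 2.63 lat 0.53 fz -1.73
t 12.97 unit x,y mm -177.9 -16.2 pull 3.48 lat -0.04 fz -2.0
t 13.3 unit x,y mm -179.4 -16.3 pull 2.9 lat -0.24 fz -1.32
t 13.63 unit x,y mm -180.9 -16.3 pull 2.39 lat -0.19 fz -1.37
t 13.97 unit x,y mm -182.3 -16.3 pull 2.21 lat 0.07 fz -1.86
```

```bash
set -e
python3 -m pendant '[[[0.5,0,0],[0,0,0]],[[1,0,0],[0,0,0]],[[1.5,0,0],[0,0,0]],[[1.5,0,0],[0,0,0]]]' >/dev/null; python3 f.py 5.5
python3 -m pendant '[[[0.5,0,0],[0,0,0]],[[1,0,0],[0,0,0]],[[1.5,0,0],[0,0,0]],[[1.5,0,0],[0,0,0]]]' >/dev/null; python3 f.py 5.5
python3 -m pendant '[[[0.5,0,0],[0,0,0]],[[1,0,0],[0,0,0]],[[1.5,0,0],[0,0,0]],[[1.5,0,0],[0,0,0]]]' >/dev/null; python3 f.py 5.5
python3 -m pendant '[[[0.5,0,0],[0,0,0]],[[1,0,0],[0,0,0]],[[1.5,0,0],[0,0,0]],[[1.5,0,0],[0,0,0]]]' >/dev/null; python3 f.py 5.5
python3 -m pendant '[[[0.5,0,0],[0,0,0]],[[1,0,0],[0,0,0]],[[1.5,0,0],[0,0,0]],[[1.5,0,0],[0,0,0]]]' >/dev/null; python3 f.py 5.5
python3 -m pendant '[[[0.5,0,0],[0,0,0]],[[1,0,0],[0,0,0]],[[1.5,0,0],[0,0,0]],[[1.5,0,0],[0,0,0]]]' >/dev/null; python3 f.py 5.5
python3 -m pendant '[[[0.5,0,0],[0,0,0]],[[1,0,0],[0,0,0]],[[1.5,0,0],[0,0,0]],[[1.5,0,0],[0,0,0]]]' >/dev/null; python3 f.py 5.5
python3 -m pendant '[[[0.5,0,0],[0,0,0]],[[1,0,0],[0,0,0]],[[1.5,0,0],[0,0,0]],[[1.5,0,0],[0,0,0]]]' >/dev/null; python3 f.py 5.5
```

```text
t 14.3 unit x,y mm -183.9 -16.2 pull 3.54 lat 0.53 fz -1.26
t 14.63 unit x,y mm -185.3 -16.3 pull 3.21 lat 0.14 fz -1.38
t 14.97 unit x,y mm -186.9 -16.2 pull 2.74 lat -0.31 fz -1.9
t 15.3 unit x,y mm -188.4 -16.3 pull 2.79 lat 1.38 fz -2.07
t 15.63 unit x,y mm -189.6 -16.3 pull 4.03 lat 1.32 fz -0.47
t 15.97 unit x,y mm -190.1 -16.5 pull 5.92 lat 0.96 fz -2.14
```

The stop is felt at about tool x = −189.5, so I'll continue in fine steps.

```bash
set -e; python3 f.py
python3 -m pendant '[[[0.3,0,0],[0,0,0]],[[0.6,0,0],[0,0,0]],[[0.6,0,0],[0,0,0]],[[0.6,0,0],[0,0,0]]]' >/dev/null; python3 f.py 9.5
python3 -m pendant '[[[0.3,0,0],[0,0,0]],[[0.6,0,0],[0,0,0]],[[0.6,0,0],[0,0,0]],[[0.6,0,0],[0,0,0]]]' >/dev/null; python3 f.py 9.5
python3 -m pendant '[[[0.3,0,0],[0,0,0]],[[0.6,0,0],[0,0,0]],[[0.6,0,0],[0,0,0]],[[0.6,0,0],[0,0,0]]]' >/dev/null; python3 f.py 9.5
```

```text
t 15.97 unit x,y mm -190.1 -16.5 pull 5.92 lat 0.96 fz -2.14
t 16.3 unit x,y mm -190.4 -16.6 pull 7.21 lat 1.12 fz -3.21
t 16.63 unit x,y mm -190.5 -16.7 pull 7.76 lat 1.45 fz -2.86
t 16.97 unit x,y mm -190.7 -16.8 pull 8.75 lat 1.09 fz -4.02
```

```bash
set -e
python3 -m pendant '[[[0.4,0,0],[0,0,0]],[[0.8,0,0],[0,0,0]],[[0.8,0,0],[0,0,0]],[[0.8,0,0],[0,0,0]]]' >/dev/null; python3 f.py 11
python3 -m pendant '[[[0.4,0,0],[0,0,0]],[[0.8,0,0],[0,0,0]],[[0.8,0,0],[0,0,0]],[[0.8,0,0],[0,0,0]]]' >/dev/null; python3 f.py 11
python3 -m pendant '[[[0.4,0,0],[0,0,0]],[[0.8,0,0],[0,0,0]],[[0.8,0,0],[0,0,0]],[[0.8,0,0],[0,0,0]]]' >/dev/null; python3 f.py 11
```

```text
t 17.3 unit x,y mm -191.0 -17.0 pull 10.2 lat 0.53 fz -4.86
t 17.63 unit x,y mm -191.2 -17.2 pull 10.95 lat 1.2 fz -5.32
t 17.97 unit x,y mm -191.4 -17.4 pull 11.93 lat 1.3 fz -4.45
```

```bash
for i in 1 2 3; do :; done
python3 -m pendant '[[[0,0,0],[0,0,0]],[[0,0,0],[0,0,0]],[[0,0,0],[0,0,0]],[[0,0,0],[0,0,0]],[[0,0,0],[0,0,0]],[[0,0,0],[0,0,0]],[[0,0,0],[0,0,0]],[[0,0,0],[0,0,0]]]' >/dev/null; python3 f.py
python3 -m pendant '[[[0,0,0],[0,0,0]],[[0,0,0],[0,0,0]],[[0,0,0],[0,0,0]],[[0,0,0],[0,0,0]],[[0,0,0],[0,0,0]],[[0,0,0],[0,0,0]],[[0,0,0],[0,0,0]],[[0,0,0],[0,0,0]]]' >/dev/null; python3 f.py
```

```text
t 18.63 unit x,y mm -191.5 -17.4 pull 11.07 lat 0.84 fz -4.13
t 19.3 unit x,y mm -191.4 -17.4 pull 12.13 lat 1.01 fz -4.52
```

```bash
python3 -m pendant '[[[-1,0,0],[0,0,0]],[[-3,0,0],[0,0,0]],[[-5,0,0],[0,0,0]],[[-8,0,0],[0,0,0]],[[-12,0,0],[0,0,0]],[[-16,0,0],[0,0,0]],[[-20,0,0],[0,0,0]],[[-23,0,0],[0,0,0]],[[-24,0,0],[0,0,0]],[[-24,0,0],[0,0,0]],[[-24,0,0],[0,0,0]]]' >/dev/null; python3 f.py
python3 - <<'E'
from h import *
a=r.read_camera("top")[110:210,245:320,::-1];b=r.read_camera("side")[170:250,190:280,::-1]
o=np.zeros((500,790,3),np.uint8);k=lambda m,f:cv2.resize(m,None,fx=f,fy=f,interpolation=3)
a=k(a,4.5);b=k(b,4.5);o[:a.shape[0],:a.shape[1]]=a;o[:b.shape[0],360:360+b.shape[1]]=b;cv2.imwrite("pics/t5.png",o)
s=r.get_state();R=np.array(s["tool_rot"]);p=s["tool_pos"]
P=[p+R@np.array([-.175,b,-.008])for b in(0,.015,.03)]
print("finger pred",((proj("top",P)-[245,110])*4.5).round(),((proj("side",P)-[190,170])*4.5+[360,0]).round())
for x in(-35,-30,-25,-20): X=w(U,np.array([[x,0,60]])/1e3);print(x,((proj("top",X)-[245,110])*4.5).round(),((proj("side",X)-[190,170])*4.5+[360,0]).round())
E
```

```text
t 20.22 unit x,y mm -171.6 -16.2 pull 0.08 lat -0.27 fz -0.8
finger pred [[227. 271.]
 [200. 276.]
 [173. 281.]] [[584. 159.]
 [587. 176.]
 [591. 193.]]
-35 [[210. 341.]] [[650. 148.]]
-30 [[209. 332.]] [[642. 149.]]
-25 [[207. 323.]] [[634. 150.]]
-20 [[206. 314.]] [[625. 151.]]
```

View pics/t5.png

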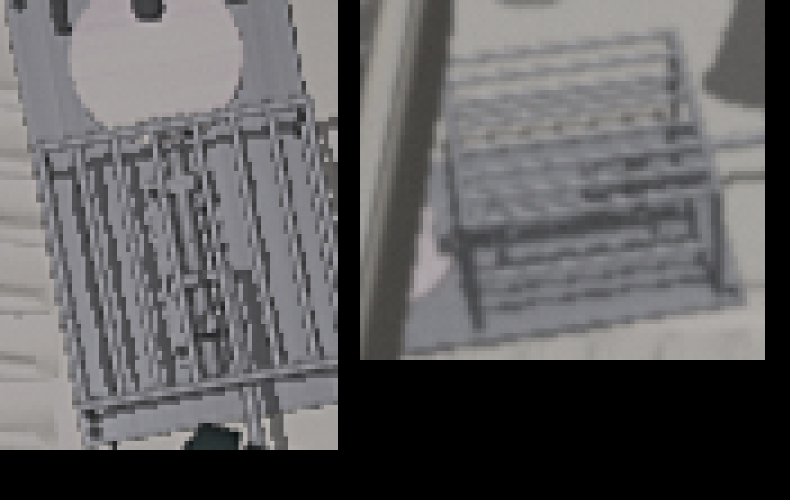

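The bolt is drawn: the post is near (210,330) in the top view and (635,160) in the side view, which is about x = −27 mm. The finger is about 28 mm behind it, so I can withdraw the rod.

```bash
set -e; python3 -m pendant '[[[0,-3,0],[0,0,0]],[[0,-7,0],[0,0,0]],[[0,-12,0],[0,0,0]],[[0,-17,0],[0,0,0]],[[0,-22,0],[0,0,0]],[[0,-27,0],[0,0,0]],[[0,-31,0],[0,0,0]],[[0,-33,0],[0,0,0]],[[0,-33,0],[0,0,0]],[[0,-33,0],[0,0,0]]]' >/dev/null; python3 f.py 3
python3 -m pendant '[[[4,0,0],[0,0,0]],[[12,0,0],[0,0,0]],[[22,0,0],[0,0,0]],[[32,0,0],[0,0,0]],[[42,0,0],[0,0,0]],[[52,0,0],[0,0,0]],[[62,0,0],[0,0,0]],[[72,0,0],[0,0,0]],[[82,0,0],[0,0,0]],[[90,0,0],[0,0,0]],[[95,0,0],[0,0,0]],[[95,0,0],[0,0,0]]]' >/dev/null; python3 f.py 3
python3 -c "
from h import *
to([.44,-.24,.036],-.024)"
```

```text
t 21.15 unit x,y mm -171.5 -49.3 pull 0.71 lat -0.27 fz -1.95
t 22.15 unit x,y mm -267.9 -49.0 pull -0.41 lat 0.62 fz -1.11
shift mm [  20.8 -141.5   -0.4] turn [ 0.0005 -0.0013  0.2105] | yaw 0.1865
```

Next I move to the right, turn back and lower to 1 mm above the surface.

```bash
set -e; python3 -m pendant '[[[2,-15,0],[0,0,0.01]],[[5,-35,0],[0,0,0.05]],[[9,-60,0],[0,0,0.09]],[[13,-90,0],[0,0,0.13]],[[17,-115,0],[0,0,0.17]],[[20,-132,0],[0,0,0.2]],[[21,-141,0],[0,0,0.21]],[[21,-141,0],[0,0,0.21]],[[21,-141,0],[0,0,0.21]],[[21,-141,0],[0,0,0.21]]]'
python3 -m pendant '[[[0,0,6],[0,0,0]],[[0,0,14],[0,0,0]],[[0,0,21],[0,0,0]],[[0,0,26],[0,0,0]],[[0,0,29],[0,0,0]],[[0,0,31],[0,0,0]],[[0,0,32],[0,0,0]],[[0,0,32],[0,0,0]],[[0,0,32],[0,0,0]]]'
```

```text
time: 22.98
tool_pos: [0.4409, -0.2383, 0.0355]
tool_rot: [[-1.0, 0.022, -0.001], [0.022, 1.0, 0.001], [0.001, 0.001, -1.0]]
ft_force: [0.0, -0.3, -1.7]
finger_gap: 0.0155
grasp_force: 50.0
time: 23.73
tool_pos: [0.4415, -0.2397, 0.0038]
tool_rot: [[-1.0, 0.023, 0.0], [0.023, 1.0, -0.0], [-0.0, -0.0, -1.0]]
ft_force: [0.2, 0.7, -0.8]
finger_gap: 0.0159
grasp_force: 50.0
```

```bash
set -e; python3 -m pendant '[[[0,0,0.5],[0,0,0]],[[0,0,1],[0,0,0]],[[0,0,1],[0,0,0]]]' | grep -E "pos|ft_f"
python3 -m pendant '[[[0,0,0],[0,0,0]],[[0,0,0],[0,0,0]],[[0,0,0],[0,0,0]],[[0,0,0],[0,0,0]],[[0,0,0],[0,0,0]],[[0,0,0],[0,0,0]]]' 0.4
python3 -m pendant '[[[0,0,-5],[0,0,0]],[[0,0,-15],[0,0,0]],[[0,0,-35],[0,0,0]],[[0,0,-60],[0,0,0]],[[0,0,-90],[0,0,0]],[[0,0,-120],[0,0,0]],[[0,0,-140],[0,0,0]],[[0,0,-150],[0,0,0]],[[0,0,-150],[0,0,0]],[[0,0,-150],[0,0,0]]]'
python3 - <<'E'
from h import *
a=r.read_camera("top")[90:320,235:435,::-1];b=r.read_camera("side")[110:300,180:400,::-1]
o=np.zeros((450,790,3),np.uint8);k=lambda m,f:cv2.resize(m,None,fx=f,fy=f,interpolation=3)
a=k(a,1.9);b=k(b,1.8);o[:a.shape[0],:a.shape[1]]=a;o[:b.shape[0],390:390+b.shape[1]]=b;cv2.imwrite("pics/t6.png",o)
E
```

```text
tool_pos: [0.4415, -0.2397, 0.0028]
ft_force: [0.7, 0.5, -1.2]
time: 24.48
tool_pos: [0.4414, -0.2396, 0.0027]
tool_rot: [[-1.0, 0.023, 0.0], [0.023, 1.0, -0.0], [-0.0, -0.0, -1.0]]
ft_force: [0.5, -0.1, -0.2]
finger_gap: 0.051
grasp_force: 0.0
time: 25.32
tool_pos: [0.4413, -0.2396, 0.1529]
tool_rot: [[-1.0, 0.023, 0.001], [0.023, 1.0, -0.001], [-0.001, -0.001, -1.0]]
ft_force: [-0.7, -0.0, -0.6]
finger_gap: 0.0525
grasp_force: 0.0
```

View pics/t6.png

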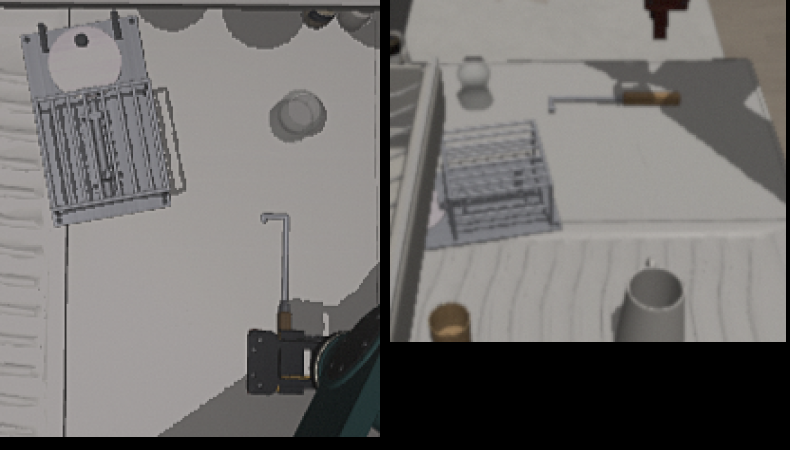

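The rod lies flat and clear of the unit, with its hook at (265–288,216) in the top view. The bolt is still drawn, with its post near (107,180), and the other things are where they were.

```bash
python3 -c "
from station import r
print(r.sign_off())"
```

```text
the job is handed in; nothing more can be done
None
```

The bolt is drawn against its stop and was held at about 11–12 N for 1.3 s; the rod lies flat on the worktop clear of the chute, and the job is handed in (no verdict was returned).

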